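Make up a microscope kit and a sampling kit

ROBOT

A 6-joint arm with a two-finger parallel gripper is mounted at the origin on the work surface. World frame = base frame: x ahead of the robot, y to its left, z up, the work surface at z = 0. Lengths are in mm, angles in rad, forces in N, time in s.
With the tool pointing down it reaches from about 275 to 850 mm from the base axis. Payload 5.2 kg.
Tool frame: the origin (TCP) lies midway between the tips of the shut fingers; the grasp point (between the pads) lies 19 mm behind it; z points along the fingers, y is the line along which they close (so a half turn about z gives the same grasp; the last joint's range is limited). The gripper opens to 85 mm and grips with 20 to 120 N. Pads are 22 mm wide; open, the fingers measure 114 mm over their backs; the gripper's body (76 mm by 85 mm) begins 54 mm behind the grasp point. The pads swing forward as they close: fully open they stand 13 mm farther back than shut.
Start: joints at [-0.203, 0.259, 1.535, -0, 1.348, -0.203], TCP at [550.005, 0.023, 231.31] pointing down, gripper open.
Joint ranges: [-3.14, 3.14], [-0.91, 2.08], [0.19, 2.58], [-1.22, 4.36], [0.22, 2.71], [-3.12, 3.12]. Speed limits (rad/s): [2.57, 2.57, 3.14, 3.14, 3.14, 3.14].

INTERFACE

Orientations are given as a 3x3 rotation matrix whose columns are the frame's x, y, z axes.
In Python, from station import env gives the robot as it stands.
- The arm moves only by the tool apply_moves, never from a script. Its arguments are lists of equal length, an entry for each row: "translation": the shift along the world's x, y, z in m, a list of three; "turn": the turn, a rotation vector about the world's x, y, z in degrees, a list of three; "jaw": the gripper command: -1 is shut, 1 is fully open, values between are in proportion. A call has 1 to 5 rows; each row shifts and turns the commanded pose from where the row before left it; what a row does not reach is not made up. A row lasts 1/8 s, in which the tool goes at most 62.5 mm and 10.7 degrees, less where a joint would pass 70% of its speed; a pose out of reach is approached as far as the arm can. A call with a gripper value outside its range is refused whole. The fingers move at their own pace and stop on an object; the grip force is fixed at half the most. Time passes only in rows, so rows that do not move let the fingers close. It gives the time, the measured TCP pose, the force and the opening at its end, in the units of the state.
- env.read_state(): the state, without advancing time (a new reading comes with each control period).
- env.snapshot(name): name is "scene" or "side" or "wrist"; returns (picture, depth): 400x640x3 uint8, red, green, blue; 400x640 float32, mm along the optical axis (not along the pixel's ray), 0 where there is no reading.
- env.get_calibration(name): a dict with "fx", "fy", "cx", "cy" (pixels), "world_to_cam" (4x4, takes a point from world to camera coordinates); the wrist camera has in their place "hand_eye" (4x4, takes a point from camera to tool coordinates, whose origin is the TCP and whose axes are the flange's). Camera axes: x right, y down, z forward; pixel columns grow to the right and rows downward; lengths in mm; the calibration is good to about 2 mm. A picture is of the moment at which its call begins: read the wrist's pose just before it. get_calibration takes no time and is no camera call.
- env.sign_off(): hands the job in, once; it reports no verdict.
The state is a dict: "clock": time; "q": joint angles; "qd": joint speeds; "tau": joint torques, N m; "ee_pos": TCP position; "ee_rot": TCP orientation; "contact_force": force on the tool from outside, world axes, zero at the start; "torque": the same for the moment, N m; "gripper_width": finger opening in mm.
Only numpy, scipy, OpenCV 4.12 (cv2) and the standard library are available. Lean on these libraries where they do the work, as an engineer would, in place of code of your own. Each camera call takes 0.05 s, during which the arm holds its last target. There are 200 camera calls.

TASK

Make up the two kits for field work from the stock on the bench. Microscope case: press the long objective lens, standing as it does now, into the round cutout and the slide box into the rectangular cutout, both fully home on the cutout's floor. Sampling tray: set the wide jar gently down upright in the large square compartment and the slim vial in the narrow one; leave the short objective and the small beaker where they stand.

Things in the scene. Friction and masses are not known exactly. Their poses are not given: they have to be found in the camera images.
- case: Grey case insert with metal edge, fixed; 132 x 202 x 36 mm high (x, y, z); origin: centre of underside. Round cutout: 46 dia, at x 0, y -55. Rectangular cutout: 100 (x) x 44 (y), at x 0, y +45. Both open at the top, 26 deep, floor 10 above the origin. Sprung black tongues (round: at +-x, rectangular: at +-y) slope inward and hold the item: push it to the floor with 4 to 15 N; it then stays.
- tray: Low white sampling tray, fixed, 92 (x) x 152 (y) x 25 mm high, walls 4, floor 4 above the underside. Origin: centre of the underside, z up. One divider makes two compartments: the large square one is 84 x 84 mm inside, centre at x 0, y +30 mm; the narrow one is 84 (x) x 56 mm (y) inside, centre at x 0, y -44 mm.
- long_objective: Long microscope objective: steel cylinder, 34 mm diameter, 76 mm tall, standing upright on its nose, which widens from 31 to 34 mm in the lowest 5 mm; the top 6 mm is a 24 mm brass thread. Origin: centre of its underside (nose), z up. Goes nose down into the case's round cutout; when home its underside is on the cutout's floor and it stands 50 mm out of the insert. About 160 g.
- short_objective: The short microscope objective, a spare that stays where it is: same build and diameter (34 mm) but only 46 mm tall. Origin: centre of its underside, z up.
- slide_box: Slide box: plain white rectangular box with a thin dark seam, 84 mm long (its x), 32 wide (y), 50 tall (z), resting on the bench. Origin: centre of its underside. Goes into the case's rectangular cutout, length along the cutout's length (either way round); when home it stands 24 mm out of the insert. About 120 g.
- wide_jar: The wide jar: clear glass with a white lid, 50 mm diameter (lid 52 mm, top 18 mm), 62 mm tall, standing upright. Origin: centre of its underside, z up. About 110 g.
- slim_vial: The slim vial: brown glass with a white cap, 28 mm diameter, 76 mm tall, standing upright. Origin: centre of its underside, z up. About 50 g.
- beaker: An empty glass beaker, a bystander: 40 mm wide at the rim, 45 mm tall, standing among the stock. Origin: centre of its underside. It stays where it is.
Not all that is in view belongs to the job. Leave any brown or pink look-alike of the wide_jar alone.

How it is judged:
By the outcome, as a careful person would: the job done as asked, in the order asked, and still so for the second after the job is handed in, with the robot touching nothing.
It also fails if it takes over 96 s, if anything falls off the work surface, if the arm or the gripper's body presses on something with over 40 N, if the wrist force passes 120 N, or if a joint passes its speed limit or range.

## Working session

There is one attempt and no reset: what is moved stays moved. The work goes in short steps, Python scripts to look and compute and a tool call to move; the robot and the scene stay as the last step left them, time stands still between calls to the robot, and variables do not carry over. Pictures are saved under pics/ and viewed, on a budget of 14 in all, crops included, one or two more only if the job needs it, and the job is handed in when it is done.

Besides the shell and the picture viewer there is one more tool, called after "Call:" as name(argument=value, ...), one argument or row to a line, values as JSON. apply_moves: Moves the arm, as the interface text tells. Its arguments: {"type":"object","properties":{"translation":{"type":"array","items":{"type":"array","items":{"type":"number"}}},"turn":{"type":"array","items":{"type":"array","items":{"type":"number"}}},"jaw":{"type":"array","items":{"type":"number"}}},"required":["translation","turn","jaw"]}

```bash
ls; mkdir -p pics; cat > h.py <<'E'
from station import env
import numpy as np, cv2
def snap(n,f=None):
    s=env.read_state(); p,d=env.snapshot(n)
    if f: cv2.imwrite('pics/'+f,p[:,:,::-1])
    np.savez('last_%s.npz'%n,p=p,d=d,pos=s['ee_pos'],rot=s['ee_rot'])
    return p,d,s
def cam(n,s=None):
    c=env.get_calibration(n)
    if n=='wrist':
        T=np.eye(4);T[:3,:3]=np.array(s['ee_rot']);T[:3,3]=s['ee_pos']
        M=T@np.array(c['hand_eye'])
    else: M=np.linalg.inv(np.array(c['world_to_cam']))
    return c,M
def ray(c,M,u,v,z):
    d=M[:3,:3]@np.array([(u-c['cx'])/c['fx'],(v-c['cy'])/c['fy'],1]); o=M[:3,3]
    return o+d*(z-o[2])/d[2]
def cloud(c,M,d):
    v,u=np.mgrid[:d.shape[0],:d.shape[1]]
    P=np.stack([(u-c['cx'])/c['fx']*d,(v-c['cy'])/c['fy']*d,d],-1)
    return P@M[:3,:3].T+M[:3,3]
E
python3 - <<'E'
from h import *
for n in('scene','side','wrist'):
    p,d,s=snap(n,n+'0.png'); c,M=cam(n,s); print(n,c['fx'],M.round(2).tolist(),(d>0).mean())
print(s['contact_force'],s['gripper_width'],s['clock'])
a=cv2.imread('pics/scene0.png');b=cv2.imread('pics/wrist0.png')
E
```

```text
pics
scene 422.01682553134356 [[-0.88, 0.35, -0.31, 969.58], [0.47, 0.67, -0.58, 682.31], [0.0, -0.66, -0.75, 913.28], [0.0, 0.0, 0.0, 1.0]] 0.99612109375
side 382.9174827648277 [[0.95, -0.22, 0.23, 346.39], [-0.31, -0.68, 0.66, -686.02], [0.01, -0.7, -0.72, 790.89], [0.0, 0.0, 0.0, 1.0]] 0.99596875
wrist 303.20191824731967 [[1.0, -0.0, -0.0, 549.97], [-0.0, -0.95, -0.32, 82.4], [-0.0, 0.32, -0.95, 373.12], [0.0, 0.0, 0.0, 1.0]] 0.996078125
[ 0.38005174 -0.40409731  0.79617842] 85.08584941628065 0.1
```

View pics/scene0.png

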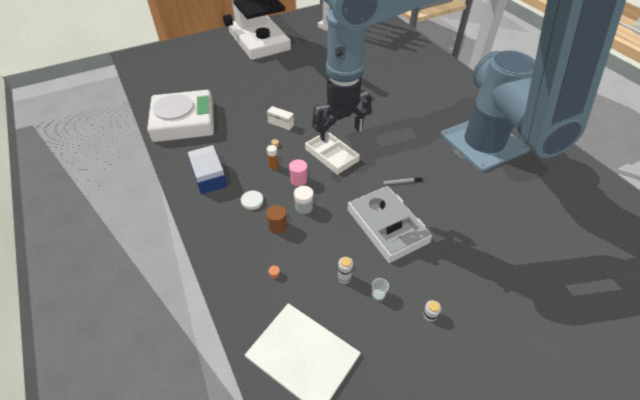

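View pics/side0.png

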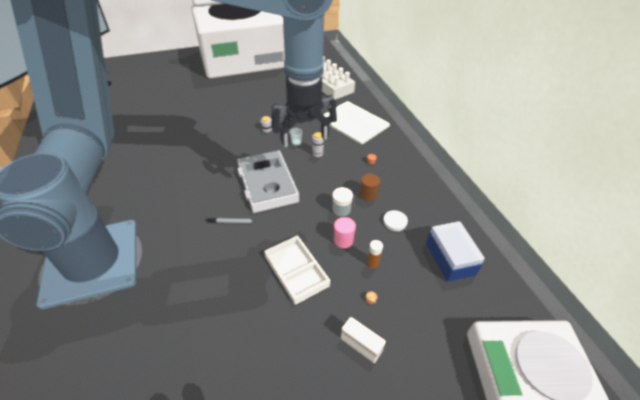

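Scene view: the case is at (389,222), tray (332,152), slide box (281,117), vial (272,157) and beaker (380,289). The wide jar, clear with a white lid, is at (304,198); its look-alikes are pink (298,172) and brown (277,219). Objective candidates are (345,270), which is taller, and (432,310), which is shorter. An enlarged crop and the depth heights should confirm these.

```bash
python3 - <<'E'
from h import *
L=np.load('last_scene.npz');p=L['p']
cv2.imwrite('pics/crop1.png',cv2.resize(p[95:335,240:460,::-1],None,fx=2.5,fy=2.5,interpolation=cv2.INTER_CUBIC))
for n in('scene','side'):
    L=np.load(f'last_{n}.npz');c,M=cam(n);P=cloud(c,M,L['d'].astype(float))
    z=P[...,2]; ok=(L['d']>0)&(z>12)&(z<110)&(P[...,0]>250)&(P[...,0]<850)&(abs(P[...,1])<450)
    k,lab,st,ce=cv2.connectedComponentsWithStats(ok.astype('uint8'),connectivity=4)
    for i in range(1,k):
        if st[i,4]<25: continue
        m=lab==i; zt=np.percentile(z[m],96); t=m&(z>zt-6); Q=P[t]
        print(n,ce[i].round(),st[i,4],'top',round(zt),'c',Q[:,:2].mean(0).round(1),'mid',((Q.min(0)+Q.max(0))/2)[:2].round(1),'ext',np.ptp(Q,0)[:2].round(), 'rgb',L['p'][m].mean(0).round())
E
```

```text
scene [280. 116.] 376 top 53 c [ 549.7 -392.5] mid [ 548.1 -395.5] ext [69. 88.] rgb [198. 194. 185.]
scene [207. 128.] 131 top 59 c [ 786.2 -446.5] mid [ 786.9 -446.2] ext [28.  8.] rgb [172. 168. 164.]
scene [332. 151.] 475 top 27 c [ 472.2 -171.5] mid [ 470.5 -175.3] ext [122. 161.] rgb [200. 196. 186.]
scene [273. 153.] 224 top 78 c [ 655.2 -214.5] mid [ 654.7 -215.5] ext [27. 27.] rgb [169. 144. 119.]
scene [213. 166.] 612 top 73 c [ 828.9 -260.3] mid [ 827.2 -261.3] ext [ 45. 120.] rgb [161. 166. 178.]
scene [298. 171.] 365 top 64 c [ 613.3 -124.5] mid [ 612.1 -126.5] ext [51. 54.] rgb [211. 142. 163.]
scene [304. 198.] 400 top 64 c [646.2 -22.7] mid [646.6 -23.7] ext [50. 52.] rgb [196. 195. 188.]
scene [389. 221.] 2959 top 38 c [476.  142.7] mid [474.4 143. ] ext [134. 203.] rgb [158. 159. 159.]
scene [252. 198.] 244 top 17 c [ 768.3 -110.9] mid [ 767.4 -111.5] ext [60. 60.] rgb [231. 232. 227.]
scene [277. 218.] 448 top 64 c [741.    6.6] mid [741.    6.1] ext [51. 52.] rgb [126.  85.  54.]
scene [345. 269.] 308 top 77 c [661.2 229.8] mid [662.  228.4] ext [27. 28.] rgb [169
[... 1866 characters left out ...]
44. 231.] 480 top 64 c [ 613.1 -128.8] mid [ 613.7 -127.8] ext [51. 51.] rgb [231. 158. 188.]
side [449. 252.] 1489 top 72 c [ 828.3 -267.4] mid [ 827.  -262.6] ext [ 46. 118.] rgb [146. 154. 172.]
side [297. 269.] 785 top 26 c [ 471.8 -186.4] mid [ 471.5 -180.4] ext [122. 168.] rgb [234. 230. 222.]
side [375. 253.] 275 top 78 c [ 656.3 -218. ] mid [ 656.4 -216.8] ext [28. 27.] rgb [185. 162. 142.]
side [371. 296.] 80 top 18 c [ 612.2 -306.6] mid [ 612.3 -305.6] ext [22. 23.] rgb [232. 191. 136.]
side [363. 338.] 969 top 52 c [ 550.5 -397.9] mid [ 550.7 -396.9] ext [70. 83.] rgb [224. 221. 216.]
side [474. 325.] 33 top 58 c [ 779. -448.] mid [ 780.5 -447.7] ext [17.  4.] rgb [167. 163. 160.]
```

View pics/crop1.png

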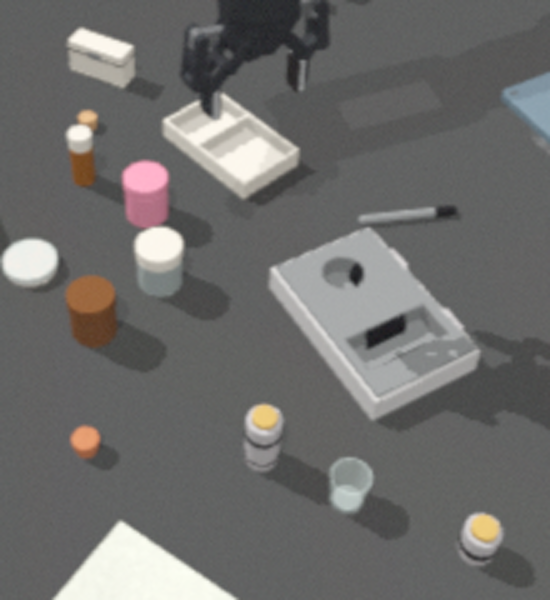

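The crop agrees with the depth heights. The long objective (345,270) has its top at 76, the short one (432,310) at 47. The wide jar is the clear one with the white lid at (304,198). Next I get the yaws.

```bash
python3 - <<'E'
from h import *
print(np.array(env.read_state()['ee_rot']).round(3).tolist())
for n in('scene','side'):
    L=np.load(f'last_{n}.npz');c,M=cam(n);P=cloud(c,M,L['d'].astype(float));z=P[...,2]
    for nm,x,y,r,z0,z1 in(('box',550,-396,70,44,58),('tray',471,-177,105,18,33),('case',474.5,141,130,30,44)):
        m=(np.hypot(P[...,0]-x,P[...,1]-y)<r)&(z>z0)&(z<z1)
        Q=P[m][:,:2].astype('float32'); R=cv2.minAreaRect(Q); print(n,nm,np.round(R[0],1),np.round(R[1],1),round(R[2],1),'z',np.median(z[m]).round(1))
E
```

```text
[[0.0, 1.0, -0.001], [1.0, -0.0, 0.0], [0.0, -0.001, -1.0]]
scene box [ 548.9 -393.6] [35.6 87.7] 33.1 z 49.7
scene tray [ 469.8 -178.7] [ 97.4 155.1] 12.3 z 23.3
scene case [472.1 141.7] [137.7 203.7] 1.2 z 35.2
side box [ 550.3 -396.4] [32.5 83.5] 34.1 z 49.7
side tray [ 472.1 -179.8] [ 93.5 154.1] 13.1 z 23.8
side case [471.6 139.3] [139.2 205. ] 1.2 z 35.5
```

Call:
apply_moves(
  translation=[
    [0.028,0.05,0],
    [0.028,0.05,0],
    [0.028,0.05,0],
    [0.026,0.03,0],
    [0,0,0],
  ],
  turn=[
    [0,0,0],
    [0,0,0],
    [0,0,0],
    [0,0,0],
    [0,0,0],
  ],
  jaw=[1,1,1,1,1],
)

```text
clock: 0.78
ee_pos: [660.6, 182.4, 229.7]
ee_rot: [[-0.003, 1.0, -0.001], [1.0, 0.003, 0.0], [0.0, -0.001, -1.0]]
contact_force: [0.0, -0.2, -0.6]
gripper_width: 85.6
```

```bash
cat >> h.py <<'E'
def look(f,targets):
    # targets: (name,x,y,r,zlo,zhi) -> centroid/mid/minAreaRect of cloud points in window
    p,d,s=snap('wrist',f); c,M=cam('wrist',s); P=cloud(c,M,d.astype(float)); z=P[...,2]
    print('tcp',np.round(s['ee_pos'],1),'clk',s['clock'])
    for nm,x,y,r,z0,z1 in targets:
        m=(np.hypot(P[...,0]-x,P[...,1]-y)<r)&(z>z0)&(z<z1)&(d>0)
        if m.sum()<20: print(nm,'few');continue
        Q=P[m]; R=cv2.minAreaRect(Q[:,:2].astype('float32')); (cx,cy),rr=cv2.minEnclosingCircle(Q[:,:2].astype('float32'))
        vu=np.argwhere(m).mean(0)
        print(nm,m.sum(),'mean',Q.mean(0).round(1),'rect',np.round(R[0],1),np.round(R[1],1),round(R[2],1),'circ',round(cx,1),round(cy,1),round(rr,1),'px',vu[::-1].round())
    return p,d,s,P
E
python3 - <<'E'
from h import *
look('w1.png',[('obj top',660,227,40,66,90),('obj body',660,227,40,62,69.5),('bench',660,227,100,-6,6)])
E
```

```text
tcp [660.6 182.4 229.7] clk 0.775
obj top 928 mean [660.9 229.2  73.2] rect [661.1 228.6] [33.2 32.5] 90.0 circ 660.8 228.5 16.9 px [321. 138.]
obj body 116 mean [661.  229.4  68.7] rect [661.6 228.8] [31.4 32.9] 10.8 circ 660.6 228.6 16.8 px [321. 137.]
bench 21111 mean [6.605e+02 2.334e+02 1.000e-01] rect [660.1 226.8] [199.7 199.2] 41.0 circ 660.0 227.0 100.0 px [321. 125.]
```

View pics/w1.png

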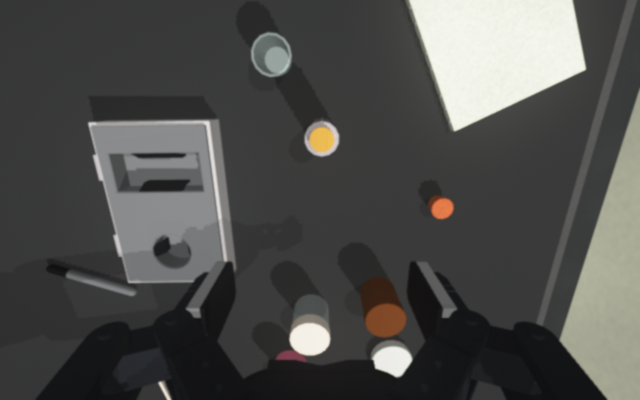

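The objective is at (321,138) with the case on the left; measured at (660.8, 228.5).

Call:
apply_moves(
  translation=[
    [0,0.046,0],
    [0,0,-0.05],
    [0,0,-0.05],
    [0,0,-0.04],
    [0,0,0],
  ],
  turn=[
    [0,0,0],
    [0,0,0],
    [0,0,0],
    [0,0,0],
    [0,0,0],
  ],
  jaw=[1,1,1,1,1],
)

```text
clock: 1.45
ee_pos: [656.7, 224.1, 87.5]
ee_rot: [[0.001, 1.0, -0.009], [1.0, -0.001, -0.002], [-0.002, -0.009, -1.0]]
contact_force: [0.9, -0.3, 0.5]
gripper_width: 85.4
```

Call:
apply_moves(
  translation=[
    [0,0,0],
    [0,0,0],
    [0,0,0],
  ],
  turn=[
    [0,0,0],
    [0,0,0],
    [0,0,0],
  ],
  jaw=[1,1,1],
)

```text
clock: 1.82
ee_pos: [661.0, 226.1, 93.4]
ee_rot: [[0.0, 1.0, 0.003], [1.0, -0.0, 0.001], [0.001, 0.003, -1.0]]
contact_force: [-0.3, -0.0, 0.2]
gripper_width: 85.2
```

Call:
apply_moves(
  translation=[
    [0,0.0025,-0.03],
    [0,0,-0.02],
    [0,0,-0.01],
    [0,0,0],
    [0,0,0],
  ],
  turn=[
    [0,0,0],
    [0,0,0],
    [0,0,0],
    [0,0,0],
    [0,0,0],
  ],
  jaw=[1,1,1,1,1],
)

```text
clock: 2.45
ee_pos: [660.7, 228.6, 32.1]
ee_rot: [[0.0, 1.0, 0.001], [1.0, -0.0, 0.0], [0.0, 0.001, -1.0]]
contact_force: [-0.0, 0.4, 0.0]
gripper_width: 85.4
```

Call:
apply_moves(
  translation=[
    [0,0,0],
    [0,0,0],
    [0,0,0],
    [0,0,0],
    [0,0,0],
  ],
  turn=[
    [0,0,0],
    [0,0,0],
    [0,0,0],
    [0,0,0],
    [0,0,0],
  ],
  jaw=[-1,-1,-1,-1,-1],
)

```text
clock: 3.08
ee_pos: [660.3, 228.5, 31.9]
ee_rot: [[-0.0, 1.0, 0.001], [1.0, 0.0, 0.0], [0.0, 0.001, -1.0]]
contact_force: [-1.2, -0.2, 3.3]
gripper_width: 32.7
```

Call:
apply_moves(
  translation=[
    [0,0,0.02],
    [0,0,0.04],
    [0,0,0.04],
    [0,0,0.04],
    [-0.03,-0.03,0.01],
  ],
  turn=[
    [0,0,0],
    [0,0,0],
    [0,0,0],
    [0,0,0],
    [0,0,0],
  ],
  jaw=[-1,-1,-1,-1,-1],
)

```text
clock: 3.7
ee_pos: [632.9, 199.9, 185.8]
ee_rot: [[-0.002, 1.0, 0.009], [1.0, 0.002, 0.002], [0.002, 0.009, -1.0]]
contact_force: [-0.6, -1.6, -1.3]
gripper_width: 33.0
```

Call:
apply_moves(
  translation=[
    [-0.04,-0.03,0],
    [-0.04,-0.03,0],
    [-0.04,-0.03,0],
    [-0.036,-0.022,0],
    [0,0,0],
  ],
  turn=[
    [0,0,0],
    [0,0,0],
    [0,0,0],
    [0,0,0],
    [0,0,0],
  ],
  jaw=[-1,-1,-1,-1,-1],
)

```text
clock: 4.32
ee_pos: [471.4, 85.6, 182.0]
ee_rot: [[0.002, 1.0, -0.001], [1.0, -0.002, -0.0], [-0.0, -0.001, -1.0]]
contact_force: [1.2, -0.7, -2.2]
gripper_width: 32.4
```

Call:
apply_moves(
  translation=[
    [0,0,0],
    [0,0,0],
    [0,0,0],
  ],
  turn=[
    [0,0,0],
    [0,0,0],
    [0,0,0],
  ],
  jaw=[-1,-1,-1],
)

```text
clock: 4.7
ee_pos: [474.7, 86.9, 181.2]
ee_rot: [[-0.001, 1.0, 0.0], [1.0, 0.001, 0.0], [0.0, 0.0, -1.0]]
contact_force: [1.5, -0.7, -1.2]
gripper_width: 32.7
```

```bash
python3 - <<'E'
from h import *
p,d,s,P=look('w2.png',[('case top',473,141,130,33,40),('rect floor',473,186,60,2,20),('round floor',473,86,24,2,22)])
np.save('P2.npy',P); print(s['gripper_width'],s['contact_force'])
E
```

```text
tcp [474.7  86.9 181.2] clk 4.7
case top 21546 mean [474.2 149.3  36. ] rect [474.3 141.2] [131.2 201.1] 0.9 circ 476.3 142.1 117.7 px [320. 118.]
rect floor 4484 mean [473.4 186.9  10.4] rect [473.5 186.1] [100.6  44.3] 0.9 circ 473.5 185.9 54.7 px [319.  80.]
round floor 1122 mean [474.4  82.4  10.9] rect [473.4  83.3] [41.4 41.7] 78.6 circ 475.1 84.3 22.4 px [320. 185.]
32.73725244723437 [ 1.51938809 -0.65008276 -1.21507245]
```

View pics/w2.png

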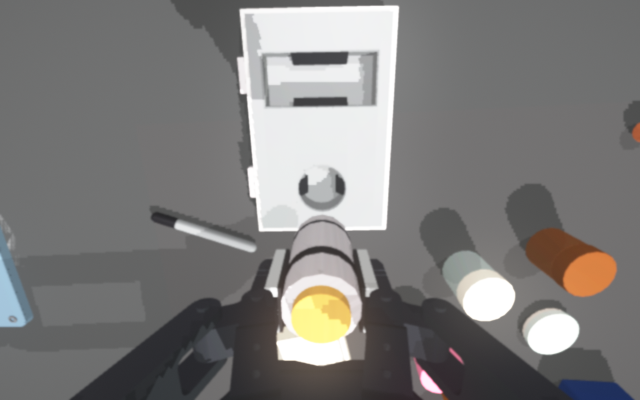

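The case shows squarely, with the round cutout at (321,185) and the rectangular one at (319,80). Centre is (474.3,141.2), yaw 0.9°, so the round cutout is at (475.2,86.2).

Call:
apply_moves(
  translation=[
    [0.0005,-0.0007,-0.04],
    [0,0,-0.04],
    [0,0,-0.02],
    [0,0,0],
    [0,0,0],
  ],
  turn=[
    [0,0,0],
    [0,0,0],
    [0,0,0],
    [0,0,0],
    [0,0,0],
  ],
  jaw=[-1,-1,-1,-1,-1],
)

```text
clock: 5.38
ee_pos: [475.4, 85.9, 82.0]
ee_rot: [[-0.0, 1.0, 0.001], [1.0, 0.0, -0.0], [-0.0, 0.001, -1.0]]
contact_force: [-0.2, 0.1, -1.4]
gripper_width: 32.7
```

Call:
apply_moves(
  translation=[
    [0,0,-0.005],
    [0,0,-0.005],
    [0,0,-0.005],
    [0,0,-0.005],
    [0,0,0],
  ],
  turn=[
    [0,0,0],
    [0,0,0],
    [0,0,0],
    [0,0,0],
    [0,0,0],
  ],
  jaw=[-1,-1,-1,-1,-1],
)

```text
clock: 6.0
ee_pos: [474.1, 85.8, 60.8]
ee_rot: [[0.0, 1.0, -0.001], [1.0, -0.0, 0.0], [0.0, -0.001, -1.0]]
contact_force: [-0.1, 0.2, -2.3]
gripper_width: 33.1
```

Call:
apply_moves(
  translation=[
    [0.0005,0.0003,-0.004],
    [0,0,-0.004],
    [0,0,-0.003],
    [0,0,0],
  ],
  turn=[
    [0,0,0],
    [0,0,0],
    [0,0,0],
    [0,0,0],
  ],
  jaw=[-1,-1,-1,-1],
)

```text
clock: 6.5
ee_pos: [474.8, 86.1, 50.1]
ee_rot: [[-0.0, 1.0, -0.0], [1.0, 0.0, 0.0], [0.0, -0.0, -1.0]]
contact_force: [0.6, 0.4, -2.3]
gripper_width: 32.4
```

Call:
apply_moves(
  translation=[
    [0,0,-0.003],
    [0,0,-0.002],
    [0,0,0],
    [0,0,0],
  ],
  turn=[
    [0,0,0],
    [0,0,0],
    [0,0,0],
    [0,0,0],
  ],
  jaw=[-1,-1,-1,-1],
)

```text
clock: 7.0
ee_pos: [474.8, 86.1, 45.1]
ee_rot: [[0.0, 1.0, -0.0], [1.0, -0.0, 0.0], [0.0, -0.0, -1.0]]
contact_force: [0.5, 0.1, -1.0]
gripper_width: 32.8
```

Call:
apply_moves(
  translation=[
    [0,0,-0.0015],
    [0,0,-0.0015],
    [0,0,0],
    [0,0,0],
  ],
  turn=[
    [0,0,0],
    [0,0,0],
    [0,0,0],
    [0,0,0],
  ],
  jaw=[-1,-1,-1,-1],
)

```text
clock: 7.5
ee_pos: [475.0, 86.1, 42.2]
ee_rot: [[0.0, 1.0, -0.0], [1.0, -0.0, -0.0], [-0.0, -0.0, -1.0]]
contact_force: [-1.3, -0.3, -0.3]
gripper_width: 32.6
```

Call:
apply_moves(
  translation=[
    [0,0,-0.001],
    [0,0,0],
    [0,0,0],
  ],
  turn=[
    [0,0,0],
    [0,0,0],
    [0,0,0],
  ],
  jaw=[-1,-1,-1],
)

```text
clock: 7.88
ee_pos: [475.2, 86.1, 41.8]
ee_rot: [[-0.0, 1.0, 0.001], [1.0, 0.0, -0.0], [-0.0, 0.001, -1.0]]
contact_force: [-2.0, 0.7, 6.5]
gripper_width: 32.9
```

Call:
apply_moves(
  translation=[
    [0,0,-0.001],
    [0,0,0],
    [0,0,0],
  ],
  turn=[
    [0,0,0],
    [0,0,0],
    [0,0,0],
  ],
  jaw=[-1,-1,-1],
)

```text
clock: 8.25
ee_pos: [475.3, 86.1, 41.8]
ee_rot: [[-0.0, 1.0, 0.001], [1.0, 0.0, -0.0], [-0.0, 0.001, -1.0]]
contact_force: [-4.5, 0.1, 15.5]
gripper_width: 32.8
```

Home: TCP is 9.9 mm above the bench-grasp height, with a rigid stop at 15 N. Release and go to the slide box.

Call:
apply_moves(
  translation=[
    [0,0,0.0015],
    [0,0,0],
    [0,0,0],
    [0,0,0],
    [0,0,0],
  ],
  turn=[
    [0,0,0],
    [0,0,0],
    [0,0,0],
    [0,0,0],
    [0,0,0],
  ],
  jaw=[-1,1,1,1,1],
)

```text
clock: 8.88
ee_pos: [475.1, 86.1, 41.7]
ee_rot: [[0.0, 1.0, -0.0], [1.0, -0.0, 0.0], [0.0, -0.0, -1.0]]
contact_force: [-0.1, 0.0, 0.3]
gripper_width: 85.1
```

Call:
apply_moves(
  translation=[
    [0,0,0.02],
    [0,0,0.04],
    [0,0,0.05],
    [0,0,0.05],
    [0,-0.03,0],
  ],
  turn=[
    [0,0,0],
    [0,0,0],
    [0,0,0],
    [0,0,0],
    [0,0,0],
  ],
  jaw=[1,1,1,1,1],
)

```text
clock: 9.5
ee_pos: [477.7, 56.7, 206.3]
ee_rot: [[-0.003, 1.0, 0.009], [1.0, 0.003, -0.0], [-0.001, 0.009, -1.0]]
contact_force: [-0.1, -0.3, -0.1]
gripper_width: 85.6
```

Call:
apply_moves(
  translation=[
    [0.008,-0.05,0],
    [0.008,-0.05,0],
    [0.008,-0.05,0],
    [0.008,-0.05,0],
    [0.008,-0.05,0],
  ],
  turn=[
    [0,0,0],
    [0,0,0],
    [0,0,0],
    [0,0,0],
    [0,0,0],
  ],
  jaw=[1,1,1,1,1],
)

```text
clock: 10.12
ee_pos: [515.0, -195.5, 201.7]
ee_rot: [[0.0, 1.0, 0.0], [1.0, -0.0, 0.0], [0.0, 0.0, -1.0]]
contact_force: [0.2, -0.4, -0.4]
gripper_width: 85.4
```

Call:
apply_moves(
  translation=[
    [0.009,-0.05,0],
    [0.009,-0.05,0],
    [0.009,-0.05,0],
    [0.008,-0.05,0],
    [0,0,0],
  ],
  turn=[
    [0,0,6.7],
    [0,0,6.7],
    [0,0,6.7],
    [0,0,6.7],
    [0,0,6.7],
  ],
  jaw=[1,1,1,1,1],
)

```text
clock: 10.75
ee_pos: [549.5, -398.0, 200.4]
ee_rot: [[-0.552, 0.834, -0.001], [0.834, 0.552, -0.001], [-0.0, -0.001, -1.0]]
contact_force: [-1.0, 0.2, -0.9]
gripper_width: 85.2
```

Call:
apply_moves(
  translation=[
    [0,0,0],
    [0,0,0],
    [0,0,0],
  ],
  turn=[
    [0,0,0],
    [0,0,0],
    [0,0,0],
  ],
  jaw=[1,1,1],
)

```text
clock: 11.12
ee_pos: [550.2, -393.1, 202.1]
ee_rot: [[-0.552, 0.834, 0.0], [0.834, 0.552, -0.0], [-0.0, 0.0, -1.0]]
contact_force: [0.8, 0.5, 0.3]
gripper_width: 85.1
```

```bash
python3 - <<'E'
from h import *
p,d,s,P=look('w3.png',[('box top',550,-396,60,44,58),('box all',550,-396,60,20,58)])
R=np.array(s['ee_rot']);print('closing dir deg',np.degrees(np.arctan2(R[1,1],R[0,1])),s['q'])
p,d,s=snap('scene','scene3.png'); c,M=cam('scene'); P=cloud(c,M,d.astype(float)); z=P[...,2]
m=(np.hypot(P[...,0]-475,P[...,1]-86)<30)&(z>45)&(z<100); print('obj home',m.sum(),P[m].mean(0),np.percentile(z[m],97))
E
```

```text
tcp [ 550.2 -393.1  202.1] clk 11.125
box top 2519 mean [ 548.4 -394.3   49.9] rect [ 549.4 -396.1] [31.7 83.3] 34.0 circ 549.5 -396.1 43.8 px [319. 185.]
box all 2613 mean [ 547.7 -393.1   49.3] rect [ 549.4 -396. ] [31.8 83.5] 33.8 circ 549.8 -395.6 44.2 px [319. 184.]
closing dir deg 33.48294758694819 [-7.85004074e-01  5.03894939e-01  1.24174913e+00  2.27437914e-05
  1.39574267e+00 -1.36939571e+00]
obj home 207 [478.96745652  92.90147896  71.57846401] 87.7834276797791
```

Call:
apply_moves(
  translation=[
    [-0.0008,-0.003,-0.04],
    [0,0,-0.05],
    [0,0,-0.04],
    [0,0,-0.025],
    [0,0,0],
  ],
  turn=[
    [0,0,0.5],
    [0,0,0],
    [0,0,0],
    [0,0,0],
    [0,0,0],
  ],
  jaw=[1,1,1,1,1],
)

```text
clock: 11.85
ee_pos: [548.0, -395.3, 44.5]
ee_rot: [[-0.559, 0.829, -0.004], [0.829, 0.559, 0.004], [0.005, -0.001, -1.0]]
contact_force: [0.3, -0.2, 0.4]
gripper_width: 85.1
```

Call:
apply_moves(
  translation=[
    [0,0,-0.015],
    [0,0,-0.006],
    [0,0,0],
    [0,0,0],
  ],
  turn=[
    [0,0,0],
    [0,0,0],
    [0,0,0],
    [0,0,0],
  ],
  jaw=[1,1,1,1],
)

```text
clock: 12.35
ee_pos: [549.5, -397.2, 26.5]
ee_rot: [[-0.559, 0.829, 0.001], [0.829, 0.559, -0.001], [-0.001, 0.0, -1.0]]
contact_force: [-1.0, 0.0, 0.0]
gripper_width: 85.4
```

Call:
apply_moves(
  translation=[
    [0,0,0],
    [0,0,0],
    [0,0,0],
    [0,0,0],
    [0,0,0],
  ],
  turn=[
    [0,0,0],
    [0,0,0],
    [0,0,0],
    [0,0,0],
    [0,0,0],
  ],
  jaw=[-1,-1,-1,-1,-1],
)

```text
clock: 12.98
ee_pos: [549.4, -397.1, 26.2]
ee_rot: [[-0.559, 0.829, 0.001], [0.829, 0.559, -0.001], [-0.001, 0.0, -1.0]]
contact_force: [1.2, 0.3, 2.3]
gripper_width: 30.7
```

Call:
apply_moves(
  translation=[
    [0,0,0.02],
    [0,0,0.035],
    [0,0,0.04],
    [0,0,0.04],
    [0,0,0.025],
  ],
  turn=[
    [0,0,0],
    [0,0,0],
    [0,0,0],
    [0,0,0],
    [0,0,0],
  ],
  jaw=[-1,-1,-1,-1,-1],
)

```text
clock: 13.6
ee_pos: [549.7, -397.4, 189.7]
ee_rot: [[-0.559, 0.829, 0.003], [0.829, 0.559, -0.003], [-0.004, 0.001, -1.0]]
contact_force: [1.2, -0.8, -0.9]
gripper_width: 31.2
```

Call:
apply_moves(
  translation=[
    [-0.005,0.04,0],
    [-0.006,0.04,0],
    [-0.006,0.04,0],
    [-0.006,0.04,0],
    [-0.006,0.04,0],
  ],
  turn=[
    [0,0,5],
    [0,0,5],
    [0,0,5],
    [0,0,5],
    [0,0,5],
  ],
  jaw=[-1,-1,-1,-1,-1],
)

```text
clock: 14.22
ee_pos: [519.9, -195.6, 187.0]
ee_rot: [[-0.859, 0.513, 0.001], [0.513, 0.859, -0.0], [-0.001, 0.0, -1.0]]
contact_force: [-0.0, -0.4, -0.7]
gripper_width: 31.2
```

Call:
apply_moves(
  translation=[
    [-0.006,0.04,0],
    [-0.006,0.04,0],
    [-0.006,0.04,0],
    [-0.006,0.04,0],
    [-0.006,0.04,0],
  ],
  turn=[
    [0,0,5],
    [0,0,5],
    [0,0,5],
    [0,0,5],
    [0,0,5],
  ],
  jaw=[-1,-1,-1,-1,-1],
)

```text
clock: 14.85
ee_pos: [489.9, 4.4, 187.0]
ee_rot: [[-0.995, 0.102, 0.001], [0.102, 0.995, -0.0], [-0.001, -0.0, -1.0]]
contact_force: [-0.1, 0.7, -0.5]
gripper_width: 31.1
```

Call:
apply_moves(
  translation=[
    [-0.006,0.04,0],
    [-0.006,0.04,0],
    [-0.005,0.04,0],
    [0,0.04,0],
    [0,0.023,0],
  ],
  turn=[
    [0,0,5],
    [0,0,1.9],
    [0,0,0],
    [0,0,0],
    [0,0,0],
  ],
  jaw=[-1,-1,-1,-1,-1],
)

```text
clock: 15.48
ee_pos: [472.8, 188.0, 187.0]
ee_rot: [[-1.0, -0.017, 0.001], [-0.017, 1.0, 0.0], [-0.001, 0.0, -1.0]]
contact_force: [-0.3, -0.1, -0.4]
gripper_width: 31.2
```

Call:
apply_moves(
  translation=[
    [0,0,0],
    [0,0,0],
    [0,0,0],
    [0,0,0],
  ],
  turn=[
    [0,0,0],
    [0,0,0],
    [0,0,0],
    [0,0,0],
  ],
  jaw=[-1,-1,-1,-1],
)

```text
clock: 15.98
ee_pos: [473.3, 185.3, 185.9]
ee_rot: [[-1.0, -0.014, 0.0], [-0.014, 1.0, -0.0], [-0.0, -0.0, -1.0]]
contact_force: [0.6, 0.5, -1.3]
gripper_width: 30.7
```

```bash
python3 - <<'E'
from h import *
p,d,s,P=look('w4.png',[('box held',473,186,60,140,250)])
R=np.array(s['ee_rot']);print('closing dir deg',np.degrees(np.arctan2(R[1,1],R[0,1])),s['gripper_width'])
for n in('scene','side'):
    p,d,s=snap(n,n+'4.png'); c,M=cam(n); P=cloud(c,M,d.astype(float)); z=P[...,2]
    m=(np.hypot(P[...,0]-474,P[...,1]-186)<52)&(z>150)&(z<205)&(p.min(-1)>150)
    Q=P[m]; print(n,m.sum(),Q.min(0),Q.max(0),cv2.minAreaRect(Q[:,:2].astype('float32')))
E
```

```text
tcp [473.3 185.3 185.9] clk 15.975
box held 25668 mean [465.8 184.6 221.5] rect [471.1 184.8] [84.3 91.5] 42.2 circ 466.0 184.4 53.5 px [320. 294.]
closing dir deg 90.82471385193124 30.673354980022545
scene 272 [433.56847839 157.97616964 160.28815541] [515.62047192 204.02314445 204.98826067] ((474.3880310058594, 181.00881958007812), (45.89702224731445, 82.25262451171875), 89.06888580322266)
side 383 [431.08880451 160.93768131 158.66877737] [515.31772361 188.172964   204.74110868] ((471.4371032714844, 169.7701873779297), (21.971416473388672, 85.54114532470703), 79.77620697021484)
```

View pics/w4.png

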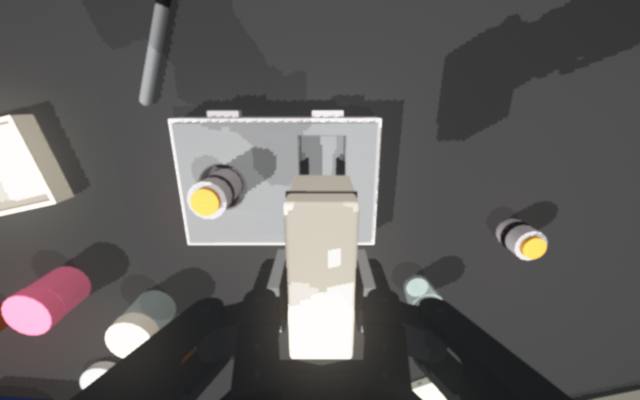

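The box is held square above the cutout (box at about (320,270)) and the objective stands in its hole at (205,200). Lowering.

Call:
apply_moves(
  translation=[
    [0,0.0009,-0.03],
    [0,0,-0.04],
    [0,0,-0.03],
    [0,0,-0.01],
    [0,0,0],
  ],
  turn=[
    [0,0,0],
    [0,0,0],
    [0,0,0],
    [0,0,0],
    [0,0,0],
  ],
  jaw=[-1,-1,-1,-1,-1],
)

```text
clock: 16.75
ee_pos: [473.2, 187.0, 75.7]
ee_rot: [[-1.0, -0.016, -0.001], [-0.016, 1.0, -0.0], [0.001, -0.0, -1.0]]
contact_force: [-0.0, -0.2, 0.2]
gripper_width: 31.0
```

Call:
apply_moves(
  translation=[
    [0,0,-0.005],
    [0,0,-0.005],
    [0,0,-0.005],
    [0,0,-0.005],
    [0,0,0],
  ],
  turn=[
    [0,0,0],
    [0,0,0],
    [0,0,0],
    [0,0,0],
    [0,0,0],
  ],
  jaw=[-1,-1,-1,-1,-1],
)

```text
clock: 17.38
ee_pos: [472.8, 186.9, 55.3]
ee_rot: [[-1.0, -0.016, -0.001], [-0.016, 1.0, -0.0], [0.001, -0.0, -1.0]]
contact_force: [0.1, 0.1, -0.2]
gripper_width: 30.7
```

Call:
apply_moves(
  translation=[
    [0,0,-0.004],
    [0,0,-0.003],
    [0,0,-0.003],
    [0,0,0],
  ],
  turn=[
    [0,0,0],
    [0,0,0],
    [0,0,0],
    [0,0,0],
  ],
  jaw=[-1,-1,-1,-1],
)

```text
clock: 17.88
ee_pos: [473.3, 186.9, 45.5]
ee_rot: [[-1.0, -0.016, 0.0], [-0.016, 1.0, -0.0], [-0.0, -0.0, -1.0]]
contact_force: [0.6, -1.1, -1.8]
gripper_width: 31.1
```

Call:
apply_moves(
  translation=[
    [0,-0.0005,-0.002],
    [0,0,-0.002],
    [0,0,-0.002],
    [0,0,0],
  ],
  turn=[
    [0,0,0],
    [0,0,0],
    [0,0,0],
    [0,0,0],
  ],
  jaw=[-1,-1,-1,-1],
)

```text
clock: 18.38
ee_pos: [473.1, 186.5, 39.5]
ee_rot: [[-1.0, -0.016, -0.0], [-0.016, 1.0, -0.0], [0.0, -0.0, -1.0]]
contact_force: [0.0, -0.1, -1.7]
gripper_width: 30.7
```

Call:
apply_moves(
  translation=[
    [0,0,-0.001],
    [0,0,-0.001],
    [0,0,0],
    [0,0,0],
  ],
  turn=[
    [0,0,0],
    [0,0,0],
    [0,0,0],
    [0,0,0],
  ],
  jaw=[-1,-1,-1,-1],
)

```text
clock: 18.88
ee_pos: [473.2, 186.5, 37.7]
ee_rot: [[-1.0, -0.016, -0.0], [-0.016, 1.0, -0.0], [0.0, -0.0, -1.0]]
contact_force: [0.6, 0.2, -1.2]
gripper_width: 31.0
```

Call:
apply_moves(
  translation=[
    [0,0,-0.001],
    [0,0,-0.0007],
    [0,0,0],
    [0,0,0],
  ],
  turn=[
    [0,0,0],
    [0,0,0],
    [0,0,0],
    [0,0,0],
  ],
  jaw=[-1,-1,-1,-1],
)

```text
clock: 19.38
ee_pos: [473.2, 186.5, 36.1]
ee_rot: [[-1.0, -0.016, 0.0], [-0.016, 1.0, 0.0], [-0.0, 0.0, -1.0]]
contact_force: [0.9, -0.2, 1.2]
gripper_width: 30.5
```

Call:
apply_moves(
  translation=[
    [0,0,-0.0008],
    [0,0,0],
    [0,0,0],
  ],
  turn=[
    [0,0,0],
    [0,0,0],
    [0,0,0],
  ],
  jaw=[-1,-1,-1],
)

```text
clock: 19.75
ee_pos: [473.3, 186.5, 36.1]
ee_rot: [[-1.0, -0.016, 0.0], [-0.016, 1.0, -0.0], [-0.0, -0.0, -1.0]]
contact_force: [-2.4, -0.2, 7.9]
gripper_width: 31.0
```

Box stopped 9.9 mm above bench-grasp height with about 9 N. Release, lift, and travel toward the jar while turning back.

Call:
apply_moves(
  translation=[
    [0,0,-0.0004],
    [0,0,0.0013],
    [0,0,0],
    [0,0,0],
    [0,0,0],
  ],
  turn=[
    [0,0,0],
    [0,0,0],
    [0,0,0],
    [0,0,0],
    [0,0,0],
  ],
  jaw=[-1,-1,0.3,0.3,0.3],
)

```text
clock: 20.38
ee_pos: [473.1, 186.5, 36.1]
ee_rot: [[-1.0, -0.016, -0.0], [-0.016, 1.0, 0.0], [0.0, 0.0, -1.0]]
contact_force: [0.1, 0.6, -1.0]
gripper_width: 55.6
```

Call:
apply_moves(
  translation=[
    [0,0,0.02],
    [0,0,0.04],
    [0,0,0.05],
    [0,0,0.05],
    [0.01,-0.02,0],
  ],
  turn=[
    [0,0,0],
    [0,0,0],
    [0,0,0],
    [0,0,0],
    [0,0,0],
  ],
  jaw=[0.3,0.3,0.3,0.3,0.5],
)

```text
clock: 21.0
ee_pos: [485.5, 167.7, 200.8]
ee_rot: [[-1.0, -0.018, 0.009], [-0.018, 1.0, 0.002], [-0.009, 0.001, -1.0]]
contact_force: [0.1, 0.4, -0.9]
gripper_width: 64.0
```

Call:
apply_moves(
  translation=[
    [0.033,-0.038,0],
    [0.033,-0.038,0],
    [0.033,-0.038,0],
    [0.033,-0.038,0],
    [0.031,-0.039,0],
  ],
  turn=[
    [0,0,-9],
    [0,0,-9],
    [0,0,-9],
    [0,0,-9],
    [0,0,-9],
  ],
  jaw=[1,1,1,1,1],
)

```text
clock: 21.62
ee_pos: [647.1, -25.7, 195.9]
ee_rot: [[-0.714, 0.7, -0.0], [0.7, 0.714, 0.0], [0.0, 0.0, -1.0]]
contact_force: [0.6, 0.3, -0.4]
gripper_width: 85.2
```

Call:
apply_moves(
  translation=[
    [0,0,0],
    [0,0,0],
    [0,0,0],
    [0,0,0],
    [0,0,0],
  ],
  turn=[
    [0,0,-9],
    [0,0,-9],
    [0,0,-9],
    [0,0,-6],
    [0,0,0],
  ],
  jaw=[1,1,1,1,1],
)

```text
clock: 22.25
ee_pos: [646.1, -24.5, 195.9]
ee_rot: [[-0.224, 0.975, -0.001], [0.975, 0.224, 0.0], [0.0, -0.001, -1.0]]
contact_force: [-0.3, -0.6, 0.3]
gripper_width: 85.5
```

```bash
python3 - <<'E'
from h import *
p,d,s,P=look('w5.png',[('jar top',646,-25,40,54,70)])
R=np.array(s['ee_rot']);print('closing dir deg',np.degrees(np.arctan2(R[1,1],R[0,1])),s['gripper_width'])
p2,d,s=snap('scene'); c,M=cam('scene'); P=cloud(c,M,d.astype(float)); z=P[...,2]
m=(np.hypot(P[...,0]-474,P[...,1]-186)<50)&(z>50)&(z<100); print('box home',m.sum(),P[m].mean(0),np.percentile(z[m],[50,97]),cv2.minAreaRect(P[m][:,:2].astype('float32')))
m=(np.hypot(P[...,0]-475,P[...,1]-86)<30)&(z>45)&(z<100); print('obj home',np.percentile(z[m],97))
cr=cv2.resize(p2[150:270,330:450],(400,400),interpolation=cv2.INTER_CUBIC)
cv2.imwrite('pics/c5.png',np.hstack([p[:,120:520],cr])[:,:,::-1])
E
```

```text
tcp [646.1 -24.5 195.9] clk 22.25
jar top 2229 mean [646.  -23.7  61.9] rect [646.5 -24.8] [49.9 51.3] 11.3 circ 646.2 -24.9 25.9 px [321. 190.]
closing dir deg 12.954747329604142 85.54600337500524
box home 380 [474.88224501 189.16804849  58.9849935 ] [59.59617875 62.96201335] ((473.2071533203125, 186.92092895507812), (84.6290283203125, 34.44894027709961), 0.489240825176239)
obj home 87.85751764917839
```

View pics/c5.png

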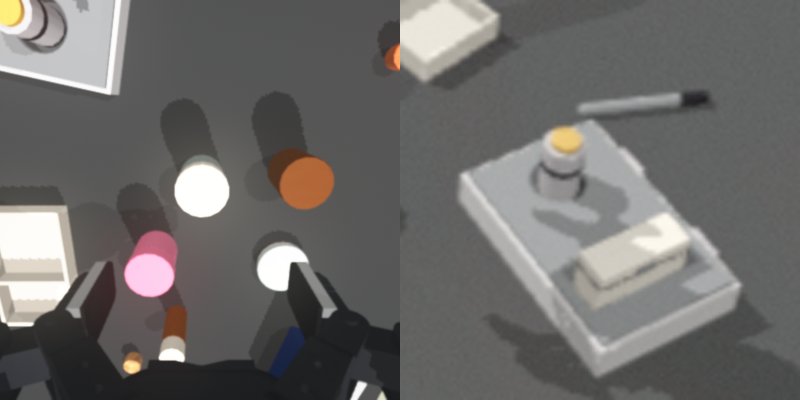

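Right: the objective and box sit in the case, box top at about 60 and objective at about 86 as required. Left: the white-lidded jar is at (201,187), pink at (151,262), brown at (303,182). Taking the jar at (646.3,-24.9).

Call:
apply_moves(
  translation=[
    [0,-0.0004,-0.04],
    [0,0,-0.05],
    [0,0,-0.04],
    [0,0,-0.017],
    [0,0,0],
  ],
  turn=[
    [0,0,0],
    [0,0,0],
    [0,0,0],
    [0,0,0],
    [0,0,0],
  ],
  jaw=[1,1,1,1,1],
)

```text
clock: 22.98
ee_pos: [645.8, -24.8, 48.4]
ee_rot: [[-0.224, 0.975, -0.002], [0.975, 0.224, 0.0], [0.001, -0.002, -1.0]]
contact_force: [0.6, 0.2, 1.5]
gripper_width: 85.6
```

Call:
apply_moves(
  translation=[
    [0,0,-0.015],
    [0,0,-0.006],
    [0,0,0],
    [0,0,0],
  ],
  turn=[
    [0,0,0],
    [0,0,0],
    [0,0,0],
    [0,0,0],
  ],
  jaw=[1,1,1,1],
)

```text
clock: 23.48
ee_pos: [646.6, -25.0, 28.7]
ee_rot: [[-0.223, 0.975, 0.001], [0.975, 0.223, -0.0], [-0.0, 0.001, -1.0]]
contact_force: [0.3, 0.1, -0.2]
gripper_width: 85.6
```

Call:
apply_moves(
  translation=[
    [0,0,0],
    [0,0,0],
    [0,0,0],
    [0,0,0],
    [0,0,0],
  ],
  turn=[
    [0,0,0],
    [0,0,0],
    [0,0,0],
    [0,0,0],
    [0,0,0],
  ],
  jaw=[-1,-1,-1,-1,-1],
)

```text
clock: 24.1
ee_pos: [646.7, -25.0, 28.8]
ee_rot: [[-0.223, 0.975, 0.001], [0.975, 0.223, -0.0], [-0.001, 0.001, -1.0]]
contact_force: [0.2, -0.6, 5.5]
gripper_width: 50.7
```

Call:
apply_moves(
  translation=[
    [0,0,0.015],
    [0,0,0.035],
    [0,0,0.04],
    [0,0,0.04],
    [0,0,0.02],
  ],
  turn=[
    [0,0,0],
    [0,0,0],
    [0,0,0],
    [0,0,0],
    [0,0,0],
  ],
  jaw=[-1,-1,-1,-1,-1],
)

```text
clock: 24.72
ee_pos: [646.9, -25.0, 181.4]
ee_rot: [[-0.223, 0.975, 0.003], [0.975, 0.223, -0.001], [-0.001, 0.003, -1.0]]
contact_force: [0.2, -0.4, -0.7]
gripper_width: 50.3
```

Call:
apply_moves(
  translation=[
    [-0.037,-0.025,0],
    [-0.037,-0.025,0],
    [-0.037,-0.025,0],
    [-0.037,-0.025,0],
    [-0.034,-0.025,0],
  ],
  turn=[
    [0,0,0],
    [0,0,0],
    [0,0,0],
    [0,0,0],
    [0,0,0],
  ],
  jaw=[-1,-1,-1,-1,-1],
)

```text
clock: 25.35
ee_pos: [462.6, -150.2, 178.5]
ee_rot: [[-0.224, 0.975, -0.0], [0.975, 0.224, 0.0], [0.0, -0.0, -1.0]]
contact_force: [0.4, -0.1, -2.3]
gripper_width: 50.7
```

Call:
apply_moves(
  translation=[
    [0,0,0],
    [0,0,0],
    [0,0,0],
    [0,0,0],
  ],
  turn=[
    [0,0,0],
    [0,0,0],
    [0,0,0],
    [0,0,0],
  ],
  jaw=[-1,-1,-1,-1],
)

```text
clock: 25.85
ee_pos: [464.8, -149.3, 178.1]
ee_rot: [[-0.225, 0.974, -0.0], [0.974, 0.225, 0.0], [0.0, -0.0, -1.0]]
contact_force: [0.0, -0.1, -1.4]
gripper_width: 50.3
```

```bash
python3 - <<'E'
from h import *
p,d,s,P=look('w6.png',[('large floor',464,-150,60,1.5,8),('rim',471,-179,110,22,30)])
print(s['gripper_width'],s['contact_force'])
for n in('scene','side'):
    p,d,s=snap(n); c,M=cam(n); P=cloud(c,M,d.astype(float)); z=P[...,2]
    for nm,z0,z1 in(('rim',21,29),):
        m=(np.hypot(P[...,0]-471,P[...,1]+179)<105)&(z>z0)&(z<z1); print(n,cv2.minAreaRect(P[m][:,:2].astype('float32')))
E
```

```text
tcp [ 464.8 -149.3  178.1] clk 25.85
large floor 5171 mean [ 463.1 -145.6    4. ] rect [ 462.5 -143.2] [113.4 100.4] 13.1 circ 463.7 -149.8 59.9 px [320. 176.]
rim 1223 mean [ 460.3 -139.6   24.9] rect [ 465.8 -157.7] [ 92.2 106.2] 13.2 circ 465.5 -157.6 69.8 px [319. 174.]
50.34191573796229 [ 0.00401999 -0.1342851  -1.36879947]
scene ((470.65521240234375, -178.49807739257812), (95.41303253173828, 156.31431579589844), 13.616344451904297)
side ((471.8466796875, -180.47067260742188), (92.8465347290039, 154.2090606689453), 13.084481239318848)
```

View pics/w6.png

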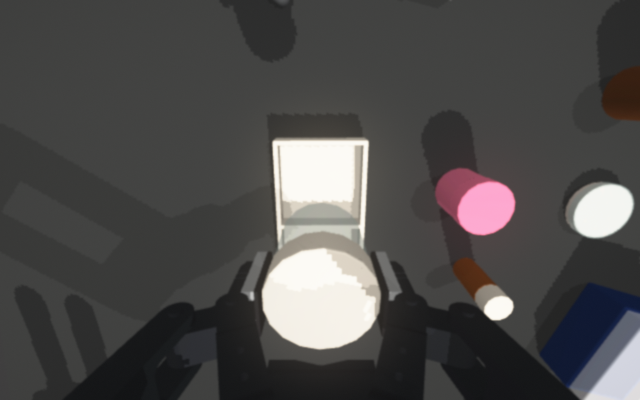

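The large compartment is at (320,175), the +y end, as assumed. Its centre is (464.2,-150.8) and the narrow one's is (481.0,-222.8).

Call:
apply_moves(
  translation=[
    [-0.0006,-0.0015,-0.03],
    [0,0,-0.04],
    [0,0,-0.03],
    [0,0,-0.02],
    [0,0,-0.01],
  ],
  turn=[
    [0,0,0],
    [0,0,0],
    [0,0,0],
    [0,0,0],
    [0,0,0],
  ],
  jaw=[-1,-1,-1,-1,-1],
)

```text
clock: 26.62
ee_pos: [463.2, -150.9, 47.1]
ee_rot: [[-0.224, 0.975, -0.002], [0.975, 0.224, 0.001], [0.001, -0.001, -1.0]]
contact_force: [-0.3, -0.4, -1.5]
gripper_width: 50.2
```

Call:
apply_moves(
  translation=[
    [0,0,-0.005],
    [0,0,-0.003],
    [0,0,-0.002],
    [0,0,0],
    [0,0,0],
  ],
  turn=[
    [0,0,0],
    [0,0,0],
    [0,0,0],
    [0,0,0],
    [0,0,0],
  ],
  jaw=[-1,-1,-1,-1,-1],
)

```text
clock: 27.25
ee_pos: [463.8, -151.5, 38.5]
ee_rot: [[-0.223, 0.975, 0.001], [0.975, 0.223, -0.0], [-0.0, 0.0, -1.0]]
contact_force: [-0.5, -0.0, -1.0]
gripper_width: 50.7
```

Call:
apply_moves(
  translation=[
    [0,0,-0.0015],
    [0,0,-0.0015],
    [0,0,-0.001],
    [0,0,0],
    [0,0,0],
  ],
  turn=[
    [0,0,0],
    [0,0,0],
    [0,0,0],
    [0,0,0],
    [0,0,0],
  ],
  jaw=[-1,-1,-1,-1,-1],
)

```text
clock: 27.88
ee_pos: [463.6, -151.4, 34.2]
ee_rot: [[-0.223, 0.975, -0.0], [0.975, 0.223, 0.0], [0.0, -0.0, -1.0]]
contact_force: [0.1, -0.1, -0.7]
gripper_width: 50.5
```

Call:
apply_moves(
  translation=[
    [0,0,-0.0005],
    [0,0,-0.0005],
    [0,0,-0.0005],
    [0,0,0],
    [0,0,0],
  ],
  turn=[
    [0,0,0],
    [0,0,0],
    [0,0,0],
    [0,0,0],
    [0,0,0],
  ],
  jaw=[-1,-1,-1,-1,-1],
)

```text
clock: 28.5
ee_pos: [463.6, -151.4, 32.8]
ee_rot: [[-0.223, 0.975, 0.0], [0.975, 0.223, -0.0], [-0.0, 0.0, -1.0]]
contact_force: [-0.2, 0.1, 1.8]
gripper_width: 50.6
```

Touching the floor at 32.8 with about 3 N. Releasing, then to the vial.

Call:
apply_moves(
  translation=[
    [0,0,0],
    [0,0,0],
    [0,0,0],
    [0,0,0],
  ],
  turn=[
    [0,0,0],
    [0,0,0],
    [0,0,0],
    [0,0,0],
  ],
  jaw=[0.4,0.6,0.8,0.8],
)

```text
clock: 29.0
ee_pos: [463.6, -151.4, 32.7]
ee_rot: [[-0.223, 0.975, -0.0], [0.975, 0.223, 0.0], [0.0, -0.0, -1.0]]
contact_force: [-0.8, -0.8, 0.1]
gripper_width: 76.7
```

Call:
apply_moves(
  translation=[
    [0,0,0.015],
    [0,0,0.035],
    [0,0,0.045],
    [0,0,0.045],
    [0.02,-0.01,0.025],
  ],
  turn=[
    [0,0,0],
    [0,0,0],
    [0,0,0],
    [0,0,0],
    [0,0,0],
  ],
  jaw=[0.8,0.8,0.8,1,1],
)

```text
clock: 29.62
ee_pos: [483.8, -161.3, 201.7]
ee_rot: [[-0.223, 0.975, 0.003], [0.975, 0.223, -0.002], [-0.003, 0.003, -1.0]]
contact_force: [-0.6, -0.4, 0.7]
gripper_width: 85.7
```

Call:
apply_moves(
  translation=[
    [0.043,-0.014,0],
    [0.043,-0.014,0],
    [0.043,-0.014,0],
    [0.043,-0.014,0],
    [0,0,0],
  ],
  turn=[
    [0,0,0],
    [0,0,0],
    [0,0,0],
    [0,0,0],
    [0,0,0],
  ],
  jaw=[1,1,1,1,1],
)

```text
clock: 30.25
ee_pos: [657.5, -218.1, 197.1]
ee_rot: [[-0.223, 0.975, 0.0], [0.975, 0.223, -0.0], [-0.0, 0.0, -1.0]]
contact_force: [-0.7, 0.1, -0.4]
gripper_width: 85.6
```

Call:
apply_moves(
  translation=[
    [0,0,0],
    [0,0,0],
  ],
  turn=[
    [0,0,0],
    [0,0,0],
  ],
  jaw=[1,1],
)

```text
clock: 30.5
ee_pos: [654.7, -217.0, 198.6]
ee_rot: [[-0.223, 0.975, 0.0], [0.975, 0.223, -0.0], [-0.0, 0.0, -1.0]]
contact_force: [0.1, 0.5, 0.1]
gripper_width: 85.4
```

```bash
python3 - <<'E'
from h import *
p,d,s,P=look('w7.png',[('vial top',655.5,-217,30,66,85)])
p2,d,s=snap('scene'); c,M=cam('scene'); P=cloud(c,M,d.astype(float)); z=P[...,2]
m=(np.hypot(P[...,0]-464,P[...,1]+151)<40)&(z>55)&(z<90); print('jar',m.sum(),P[m].mean(0),cv2.minEnclosingCircle(P[m][:,:2].astype('float32')))
E
```

```text
tcp [ 654.7 -217.   198.6] clk 30.5
vial top 733 mean [ 655.9 -215.7   75.5] rect [ 656.3 -216.7] [26.9 27.4] 14.3 circ 656.1 -216.8 13.9 px [322. 193.]
jar 193 [ 464.95592389 -146.4974525    64.70800743] ((463.36358642578125, -148.44749450683594), 28.366100311279297)
```

View pics/w7.png

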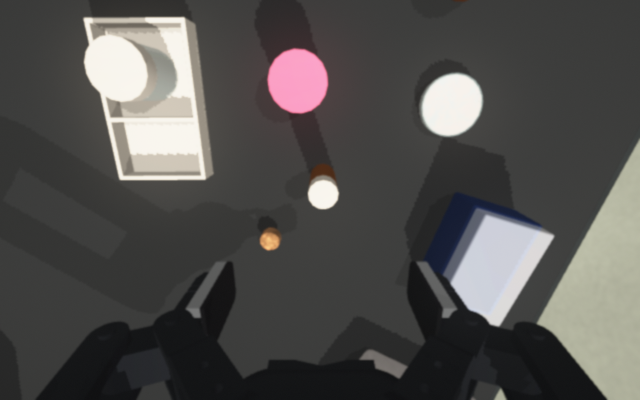

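The jar stands in the large compartment (116,68), and the vial is below the tool at (322,193), i.e. (656.1,-216.8).

Call:
apply_moves(
  translation=[
    [0.001,0,-0.04],
    [0,0,-0.04],
    [0,0,-0.04],
    [0,0,-0.02],
    [0,0,0],
  ],
  turn=[
    [0,0,0],
    [0,0,0],
    [0,0,0],
    [0,0,0],
    [0,0,0],
  ],
  jaw=[1,1,1,1,1],
)

```text
clock: 31.22
ee_pos: [655.6, -217.0, 56.7]
ee_rot: [[-0.223, 0.975, -0.002], [0.975, 0.223, 0.001], [0.002, -0.002, -1.0]]
contact_force: [-0.3, 0.5, 0.5]
gripper_width: 85.6
```

Call:
apply_moves(
  translation=[
    [0,0,-0.015],
    [0,0,-0.01],
    [0,0,0],
    [0,0,0],
  ],
  turn=[
    [0,0,0],
    [0,0,0],
    [0,0,0],
    [0,0,0],
  ],
  jaw=[1,1,1,1],
)

```text
clock: 31.72
ee_pos: [656.9, -217.5, 33.1]
ee_rot: [[-0.223, 0.975, 0.001], [0.975, 0.223, -0.0], [-0.0, 0.0, -1.0]]
contact_force: [-0.0, 0.1, 0.1]
gripper_width: 85.6
```

Call:
apply_moves(
  translation=[
    [0,0,0],
    [0,0,0],
    [0,0,0],
    [0,0,0],
    [0,0,0],
  ],
  turn=[
    [0,0,0],
    [0,0,0],
    [0,0,0],
    [0,0,0],
    [0,0,0],
  ],
  jaw=[-1,-1,-1,-1,-1],
)

```text
clock: 32.35
ee_pos: [656.8, -217.5, 33.1]
ee_rot: [[-0.223, 0.975, 0.001], [0.975, 0.223, -0.0], [-0.0, 0.0, -1.0]]
contact_force: [-0.3, -0.2, 2.5]
gripper_width: 26.6
```

Call:
apply_moves(
  translation=[
    [0,0,0.015],
    [0,0,0.035],
    [0,0,0.04],
    [0,0,0.04],
    [0,0,0.02],
  ],
  turn=[
    [0,0,0],
    [0,0,0],
    [0,0,0],
    [0,0,0],
    [0,0,0],
  ],
  jaw=[-1,-1,-1,-1,-1],
)

```text
clock: 32.98
ee_pos: [657.6, -217.8, 186.8]
ee_rot: [[-0.223, 0.975, 0.004], [0.975, 0.223, -0.002], [-0.003, 0.004, -1.0]]
contact_force: [0.1, -0.0, -0.6]
gripper_width: 26.8
```

Call:
apply_moves(
  translation=[
    [-0.04,-0.001,0],
    [-0.04,-0.001,0],
    [-0.04,-0.001,0],
    [-0.04,-0.002,0],
    [-0.016,0,0],
  ],
  turn=[
    [0,0,0],
    [0,0,0],
    [0,0,0],
    [0,0,0],
    [0,0,0],
  ],
  jaw=[-1,-1,-1,-1,-1],
)

```text
clock: 33.6
ee_pos: [478.9, -222.2, 183.6]
ee_rot: [[-0.222, 0.975, 0.0], [0.975, 0.222, -0.0], [-0.0, 0.0, -1.0]]
contact_force: [0.3, -0.6, -0.5]
gripper_width: 27.1
```

Call:
apply_moves(
  translation=[
    [0,0,0],
    [0,0,0],
    [0,0,-0.03],
    [0,0,0],
    [0,0,0],
  ],
  turn=[
    [0,0,0],
    [0,0,0],
    [0,0,0],
    [0,0,0],
    [0,0,0],
  ],
  jaw=[-1,-1,-1,-1,-1],
)

```text
clock: 34.22
ee_pos: [481.5, -222.5, 153.1]
ee_rot: [[-0.224, 0.975, 0.0], [0.975, 0.224, -0.0], [-0.0, 0.0, -1.0]]
contact_force: [0.2, -0.2, -0.3]
gripper_width: 26.8
```

Position is right; home TCP is about 37.1.

Call:
apply_moves(
  translation=[
    [0,0,-0.03],
    [0,0,-0.03],
    [0,0,-0.025],
    [0,0,-0.015],
    [0,0,-0.005],
  ],
  turn=[
    [0,0,0],
    [0,0,0],
    [0,0,0],
    [0,0,0],
    [0,0,0],
  ],
  jaw=[-1,-1,-1,-1,-1],
)

```text
clock: 34.85
ee_pos: [481.0, -222.5, 47.6]
ee_rot: [[-0.223, 0.975, 0.0], [0.975, 0.223, 0.0], [0.0, 0.0, -1.0]]
contact_force: [-1.3, -0.7, -0.3]
gripper_width: 27.0
```

Call:
apply_moves(
  translation=[
    [0,0,-0.004],
    [0,0,-0.002],
    [0,0,-0.001],
    [0,0,0],
    [0,0,0],
  ],
  turn=[
    [0,0,0],
    [0,0,0],
    [0,0,0],
    [0,0,0],
    [0,0,0],
  ],
  jaw=[-1,-1,-1,-1,-1],
)

```text
clock: 35.48
ee_pos: [480.7, -222.5, 40.9]
ee_rot: [[-0.223, 0.975, 0.0], [0.975, 0.223, -0.0], [-0.0, 0.0, -1.0]]
contact_force: [-0.3, -0.8, -0.5]
gripper_width: 26.6
```

Call:
apply_moves(
  translation=[
    [0,0,-0.0015],
    [0,0,-0.001],
    [0,0,-0.0005],
    [0,0,0],
    [0,0,0],
  ],
  turn=[
    [0,0,0],
    [0,0,0],
    [0,0,0],
    [0,0,0],
    [0,0,0],
  ],
  jaw=[-1,-1,-1,-1,-1],
)

```text
clock: 36.1
ee_pos: [480.6, -222.4, 37.7]
ee_rot: [[-0.223, 0.975, 0.0], [0.975, 0.223, -0.0], [-0.0, 0.0, -1.0]]
contact_force: [-0.2, 0.4, -0.4]
gripper_width: 26.6
```

Call:
apply_moves(
  translation=[
    [0,0,-0.0005],
    [0,0,-0.0005],
    [0,0,0],
    [0,0,0],
  ],
  turn=[
    [0,0,0],
    [0,0,0],
    [0,0,0],
    [0,0,0],
  ],
  jaw=[-1,-1,-1,-1],
)

```text
clock: 36.6
ee_pos: [480.7, -222.4, 37.0]
ee_rot: [[-0.223, 0.975, 0.0], [0.975, 0.223, -0.0], [-0.0, 0.0, -1.0]]
contact_force: [-1.1, 1.1, 5.6]
gripper_width: 26.6
```

On the floor. Release, rise clear, check everything.

Call:
apply_moves(
  translation=[
    [0,0,0.0005],
    [0,0,0],
    [0,0,0],
    [0,0,0],
  ],
  turn=[
    [0,0,0],
    [0,0,0],
    [0,0,0],
    [0,0,0],
  ],
  jaw=[-0.2,0.1,0.3,0.3],
)

```text
clock: 37.1
ee_pos: [480.6, -222.3, 37.1]
ee_rot: [[-0.223, 0.975, -0.0], [0.975, 0.223, 0.0], [0.0, -0.0, -1.0]]
contact_force: [0.7, 1.3, -0.7]
gripper_width: 55.7
```

Call:
apply_moves(
  translation=[
    [0,0,0.015],
    [0,0,0.035],
    [0,0,0.045],
    [0,0,0.05],
    [0,0,0.05],
  ],
  turn=[
    [0,0,0],
    [0,0,0],
    [0,0,0],
    [0,0,0],
    [0,0,0],
  ],
  jaw=[0.3,0.3,0.3,0.5,0.5],
)

```text
clock: 37.72
ee_pos: [480.4, -222.2, 235.0]
ee_rot: [[-0.223, 0.975, 0.001], [0.975, 0.223, -0.001], [-0.001, 0.001, -1.0]]
contact_force: [1.1, -0.9, 0.4]
gripper_width: 64.2
```

Call:
apply_moves(
  translation=[
    [0.01,-0.04,0.02],
    [0.01,-0.04,0],
    [0,-0.03,0],
    [0,0,0],
    [0,0,0],
  ],
  turn=[
    [0,0,0],
    [0,0,0],
    [0,0,0],
    [0,0,0],
    [0,0,0],
  ],
  jaw=[0.5,0.5,0.5,0.5,0.5],
)

```text
clock: 38.35
ee_pos: [500.4, -331.7, 252.7]
ee_rot: [[-0.223, 0.975, 0.0], [0.975, 0.223, 0.0], [0.0, 0.0, -1.0]]
contact_force: [-0.0, 0.7, 1.2]
gripper_width: 64.3
```

```bash
python3 - <<'E'
from h import *
look('w8.png',[('vial',481,-222.5,25,70,90),('jar',463.6,-151.4,35,58,72)])
p2,d,s=snap('scene'); c,M=cam('scene'); P=cloud(c,M,d.astype(float)); z=P[...,2]
for nm,x,y,r,z0,z1 in(('jar',464,-151,40,58,75),('vial',481,-222,25,70,90),('objective',475,86,28,78,100),('box',474,186,50,52,70),('short',535,407,30,40,60),('beaker',611,307,30,35,60),('pink',613,-127,35,55,75),('brown',741,5,35,55,75)):
    m=(np.hypot(P[...,0]-x,P[...,1]-y)<r)&(z>z0)&(z<z1)
    if m.any(): print(nm,m.sum(),P[m].mean(0).round(1),'zmed',np.median(z[m]).round(1))
    else: print(nm,'none')
cv2.imwrite('pics/fin.png',cv2.resize(p2[90:340,230:480,::-1],(600,600),interpolation=cv2.INTER_CUBIC))
E
```

```text
tcp [ 500.4 -331.7  252.7] clk 38.35
vial 717 mean [ 480.3 -222.1   79.9] rect [ 480.8 -222.1] [26.8 26.9] 12.1 circ 480.3 -222.0 14.0 px [326.  67.]
jar 621 mean [ 467.9 -169.9   65.4] rect [ 467.8 -170.5] [45.2 13.6] 11.9 circ 466.4 -163.8 22.6 px [325.   7.]
jar 180 [ 464.4 -147.9   65. ] zmed 65.3
vial 63 [ 481.2 -217.2   77.8] zmed 78.2
objective 99 [475.9  89.6  83.3] zmed 84.0
box 369 [474.6 188.9  59.2] zmed 59.7
short 119 [535.1 408.6  44.2] zmed 44.5
beaker 111 [610.4 307.   41.5] zmed 42.2
pink 200 [ 613.7 -122.7   61.4] zmed 61.8
brown 261 [741.2   8.1  61.4] zmed 61.7
```

View pics/fin.png

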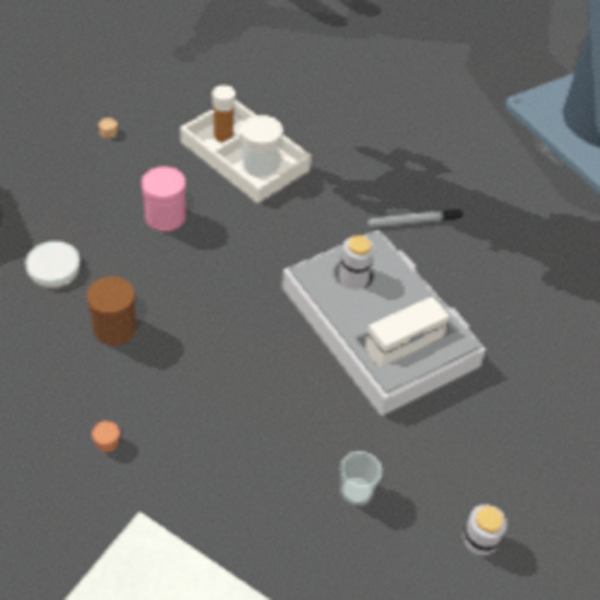

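The final view shows the vial (223,115) and jar (262,145) upright in the tray, and the objective (357,262) and box (408,330) seated in the case. The bystanders have not moved.

```bash
python3 -c "
from station import env
print(env.sign_off())"
```

```text
the job is handed in; nothing more can be done
None
```

Both kits are made up in the order asked, and the job is handed in at about 38 s of the 96 s allowed.

- **Microscope case:** I pressed the long objective and then the slide box in until they stopped on the floor, at up to about 15 N and 9 N or a little more. Each stopped 9.9 mm above its height on the bench; the cutout floor is at 10 mm. The last views put the box top at about 60 mm and the objective top at about 86–88 mm; they should be at 60 and 86 mm.
- **Sampling tray:** I lowered the wide jar into the large compartment and the slim vial into the narrow one, touching down at about 3 N and 6 N. Both stand upright, with tops at about 65–66 mm and 80 mm.
- **Left alone:** the short objective, the beaker and the pink and brown jars are where they first stood. The gripper is up and touching nothing.

No check failed. The fixed scene camera read the tops within about 2 mm of the right height, which is its calibration tolerance.

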